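# Toast the frozen rye slice: lever, then defrost

## Robot

A 6-joint arm with a two-finger parallel gripper is mounted at the origin on the work surface. World frame = base frame: x ahead of the robot, y to its left, z up, the work surface at z = 0. Lengths are in mm, angles in rad, forces in N, time in s.
With the tool pointing down it reaches from about 300 to 950 mm from the base axis. Payload 3.1 kg.
Tool frame: the origin (TCP) lies between the finger pads; the fingertips stand 8 mm ahead of it and the grasp point (between the pads) lies 11 mm behind it; z points along the fingers, y is the line along which they close (so a half turn about z gives the same grasp; the last joint's range is limited). The gripper opens to 85 mm and grips with 20 to 120 N. Pads are 22 mm wide; open, the fingers measure 114 mm over their backs; the gripper's body (76 mm by 85 mm) begins 54 mm behind the grasp point. The pads swing forward as they close: fully open they stand 13 mm farther back than shut.
Start: joints at [1.245, 0.308, 1.634, -0, 1.2, -0.07], TCP at [158.163, 604.662, 239.272] pointing down, gripper open.
Joint ranges: [-3.06, 3.06], [-0.79, 1.96], [0.05, 2.63], [-1.19, 4.34], [0.05, 2.64], [-2.94, 2.94]. Speed limits (rad/s): [2.79, 2.79, 3.14, 3.14, 3.14, 3.14].

## Interface

Orientations are given as a 3x3 rotation matrix whose columns are the frame's x, y, z axes.
In Python, from cell import robot, eyes, models gives the robot as it stands.
- The arm moves only by the tool drive_tool, never from a script. Its argument "targets" is a list of rows, each a list of 5 numbers: the shift along the tool's x, y, z scaled (see below), then the turn about the tool's z scaled (see below), then the opening, from 0 (shut) to 1 (fully open). A call has 1 to 5 rows; each row shifts and turns the commanded pose from where the row before left it, along the tool's axes as they then stand; what a row does not reach is not made up. The controller multiplies each number of a shift by 150 mm and each number of a turn by pi/2 rad. A row lasts 1/8 s, in which the tool goes at most 62.5 mm and 10.7 degrees, less where a joint would pass 70% of its speed; a pose out of reach is approached as far as the arm can. A call with a number of a shift or a turn outside -1 to 1 is refused whole. A call with a gripper value outside its range is refused whole. The fingers move at their own pace and stop on an object; "force" is the grip in N (left out, the last holds). Time passes only in rows, so rows that do not move let the fingers close. It gives the time, the measured TCP pose, the force, the opening and the grip force at its end, in the units of the state.
- robot.get_state(): the state, without advancing time (a new reading comes with each control period).
- eyes.capture(name): name is "scene" or "top" or "wrist"; returns the picture (480x640x3 uint8, red, green, blue); there is no depth.
- eyes.camera_params(name): a dict with "fx", "fy", "cx", "cy" (pixels), "rvec" (rotation vector, rad) and "tvec" (3), from world to camera coordinates, as OpenCV has them. Camera axes: x right, y down, z forward; pixel columns grow to the right and rows downward; lengths in mm; the calibration is good to about 2 mm. A picture is of the moment at which its call begins: read the wrist's pose just before it. camera_params takes no time and is no camera call; for the wrist camera it gives the pose at the moment of the call.
- robot.job_done(): hands the job in; it is judged then, once.
Trained networks look in the newest picture that a camera, given by its name, has taken for a name from the list of things; names that differ only in an ending like _2 or _b are one class to them, and where a whole thing is asked for, a point or a joint stands for the part that bears it (a point fixed in the world has none). Each returns a list of dicts, best first, with "confidence" (0 to 1); they miss things now and then, are a little off and sometimes report something else, mostly with a low value. They report only what shows in the picture. A call takes as long as a camera call. They do not tell look-alikes from the thing itself.
- models.boxes_of(camera, label): "location" ([x, y, z] in mm, in the coordinates of the camera as it stood for that picture, good to about 4 mm: the middle of the surface that is visible of it).
- models.silhouettes(camera, label): "mask" (480x640 bool, what is visible of it).
The state is a dict: "clock": time; "joint_positions": joint angles; "dq": joint speeds; "joint_efforts": joint torques, N m; "ee_pos": TCP position; "tool_rot": TCP orientation; "ft_force": force on the tool from outside, world axes, zero at the start; "torque": the same for the moment, N m; "gripper_width": opening from 0.0 (shut) to 1.0 (fully open); "grasp_force": force on a finger pad.
Only numpy, scipy, OpenCV 4.12 (cv2) and the standard library are available. Lean on these libraries where they do the work, as an engineer would, in place of code of your own. Each camera call takes 0.05 s, during which the arm holds its last target. There are 200 camera calls.

## Task

The dark rye slice in the toaster is still frozen: push down the lever of its slot until it catches and the slice stays down, then press the blue defrost button on that same side fully in and let it go. The white slice is for the next customer and stays up, so work no other lever or button. Do it by pushing alone: do not touch the bread itself, pick nothing up, and leave the jar, mug and bottle standing where they are.

Things in the scene. Friction and masses are not known exactly. Their poses are not given: they have to be found in the camera images.
- toaster: (sizes in mm throughout) long-slot toaster, fixed: 400 long (its x), 234 wide (its y), 180 high, cream ends, steel middle. Origin on the counter under its centre; x points from the control end (front face at x = -200, roughly facing the robot) to the rear, y to its left, z up. Two slots, 28 x 270, run along x at y = +52 (left) and -52 (right); each slot's controls are on its side.
- rye: the frozen slice: dark brown rye bread, 210 long, 20 thick, 100 high, loose, standing upright in one of the two slots (either one) on its bread carriage; origin at the centre of its lower edge, x along the slot (length), z up. Waiting, the lower edge is 115 above the counter and the slice sticks 35 out of the slot; toasting, it is sunk just below the toaster's top.
- white: slice of white bread with golden crust, same size and origin as the rye slice, standing in the other slot
- jam: jam jar, dark red with a brass lid, 68 across, 100 high, standing on the counter beside the toaster; origin at the centre of its underside
- mug: blue mug, 80 across, 90 high, standing on the counter beside the toaster; origin at the centre of its underside
- honey: amber honey bottle with a yellow cap, 64 across, 130 high, standing on the counter beside the toaster; origin at the centre of its underside
- lever_left (a joint): travel of the left slot's lever and bread carriage (m), straight down: 0 = up, 0.046 = lower stop. Pushing it against its spring takes 4 N at the top to about 10 N near the bottom, where the catch gives way; more only at the stop. Within 3 mm of the stop the catch snaps in, and on release it stays at about 0.041; let go sooner, it springs back up.
- lever_left_top (a point): centre of the upper face of the left lever's black knob (26 along the toaster's x, 40 along its y, 14 thick), in front of the toaster's front face: 226 in front of the toaster's centre and +52 along its y, 176 above the counter when up and 130 at the lower stop; 13 gap between knob and front face
- defrost_left (a joint): defrost button of the left slot, blue with a white snowflake: a round push button, 20 mm across, standing 7 mm above the flat top of the toaster's front end; value 0 = out, 0.005 = fully in (m, straight down); springs back; 2 N to start it, 5 N at the bottom
- defrost_left_top (a point): centre of the upper face of the left slot's blue defrost button, at x = -168, y = +80 in the toaster's frame, 187 above the counter when out
- cancel_left (a joint): cancel button of the left slot, red with a white square: a round push button, 20 mm across, standing 7 mm above the flat top of the toaster's front end; value 0 = out, 0.005 = fully in (m, straight down); springs back; 2 N to start it, 5 N at the bottom
- cancel_left_top (a point): centre of the upper face of the left slot's red cancel button, at x = -168, y = +28 in the toaster's frame, 187 above the counter when out
- lever_right (a joint): travel of the right slot's lever and bread carriage (m), straight down: 0 = up, 0.046 = lower stop. Pushing it against its spring takes 4 N at the top to about 10 N near the bottom, where the catch gives way; more only at the stop. Within 3 mm of the stop the catch snaps in, and on release it stays at about 0.041; let go sooner, it springs back up.
- lever_right_top (a point): centre of the upper face of the right lever's black knob (26 along the toaster's x, 40 along its y, 14 thick), in front of the toaster's front face: 226 in front of the toaster's centre and -52 along its y, 176 above the counter when up and 130 at the lower stop; 13 gap between knob and front face
- defrost_right (a joint): defrost button of the right slot, blue with a white snowflake: a round push button, 20 mm across, standing 7 mm above the flat top of the toaster's front end; value 0 = out, 0.005 = fully in (m, straight down); springs back; 2 N to start it, 5 N at the bottom
- defrost_right_top (a point): centre of the upper face of the right slot's blue defrost button, at x = -168, y = -80 in the toaster's frame, 187 above the counter when out
- cancel_right (a joint): cancel button of the right slot, red with a white square: a round push button, 20 mm across, standing 7 mm above the flat top of the toaster's front end; value 0 = out, 0.005 = fully in (m, straight down); springs back; 2 N to start it, 5 N at the bottom
- cancel_right_top (a point): centre of the upper face of the right slot's red cancel button, at x = -168, y = -28 in the toaster's frame, 187 above the counter when out
Not all that is in view belongs to the job. There is more than one size of the rye; the one meant has the size given above. Leave any red look-alike of the white alone.

How it is judged:
By the outcome, as a careful person would: the job done as asked, in the order asked, and still so for the second after the job is handed in, with the robot touching nothing.
It also fails if it takes over 38 s, if anything falls off the work surface, if the arm or the gripper's body presses on something with over 40 N, if the wrist force passes 120 N, or if a joint passes its speed limit or range.

## Working session

There is one attempt and no reset: what is moved stays moved. The work goes in short steps, Python scripts to look and compute and a tool call to move; the robot and the scene stay as the last step left them, time stands still between calls to the robot, and variables do not carry over. Pictures are saved under pics/ and viewed, at most 10 in all, crops included, and the job is handed in when it is done.

Besides the shell and the picture viewer there is one more tool, called after "Emit:" in YAML: its name, and indented under it one key for each argument. drive_tool: Moves the arm, as the interface text tells. Its arguments: {"type":"object","properties":{"targets":{"type":"array","items":{"type":"array","items":{"type":"number"}}},"force":{"type":"number"}},"required":["targets"]}

```bash
mkdir -p pics
cat > h.py <<'E'
import numpy as np, cv2
from cell import robot, eyes, models
def cam(n):
    p=eyes.camera_params(n); R=cv2.Rodrigues(np.array(p["rvec"],float))[0]; return p,R,np.array(p["tvec"],float).ravel()
def w(n,loc):
    p,R,t=cam(n); return R.T@(np.array(loc)-t)
def pix(n,P):
    p,R,t=cam(n); c=R@np.array(P,float)+t; return p["fx"]*c[0]/c[2]+p["cx"],p["fy"]*c[1]/c[2]+p["cy"]
def ray(n,u,v,z):
    p,R,t=cam(n); d=R.T@np.array([(u-p["cx"])/p["fx"],(v-p["cy"])/p["fy"],1]); o=-R.T@t; return o+d*(z-o[2])/d[2]
def save(n,f): 
    im=eyes.capture(n); cv2.imwrite("pics/"+f,im[:,:,::-1]); return im
E
python3 - <<'E'
from h import *
np.set_printoptions(precision=1,suppress=True)
s=robot.get_state();print(s["clock"],s["tool_rot"])
for n in("scene","top"):
    save(n,n+"0.png")
    for l in("toaster","rye","white","lever_left_top","defrost_left_top","cancel_left_top","jam","mug","honey"):
        print(n,l,[(round(d["confidence"],2),w(n,d["location"])) for d in models.boxes_of(n,l)])
E
```

```text
0.0 [[-1.   0.3 -0. ]
 [ 0.3  1.  -0. ]
 [ 0.  -0.  -1. ]]
scene toaster [(0.56, array([752.9, -33.6, 178.3]))]
scene rye [(0.85, array([722.4,  40.8, 209.2])), (0.76, array([775.6, 324.2,  55.8]))]
scene white [(0.96, array([ 754.8, -312.4,   77.4])), (0.69, array([705.5, -54.2, 207.6]))]
scene lever_left_top [(0.73, array([503. , 109.1, 177.7]))]
scene defrost_left_top [(0.62, array([567.3, 120.2, 189.4]))]
scene cancel_left_top []
scene jam [(0.9, array([615.4, 228.3,  90.9]))]
scene mug [(0.93, array([ 544.4, -217.3,   52.9])), (0.58, array([750.6, -34.7, 173.8]))]
scene honey [(0.91, array([751.2, 168.6,  95.3])), (0.23, array([549.8,  69.7, 186.3]))]
top toaster [(0.94, array([693. ,   1.4, 179.1])), (0.42, array([479.3,   1.6, 178. ]))]
top rye [(0.88, array([765.6, 330.7,  60. ])), (0.68, array([711.2,  52.4, 213.2]))]
top white [(0.89, array([686.7, -46.5, 214.2])), (0.62, array([ 743.9, -309.2,   83.3])), (0.56, array([710.1,  52.7, 211.7])), (0.4, array([485.2,   6.6, 177.3]))]
top lever_left_top [(0.94, array([506.9, 103.5, 177.2])), (0.17, array([477.6,   3.5, 178.9]))]
top defrost_left_top [(0.39, array([567.7, 122.5, 192.2]))]
top cancel_left_top []
top jam [(0.59, array([693.3,   3.5, 178.8])), (0.56, array([601.9, 234.5,  99.9]))]
top mug [(0.67, array([ 555. , -227.6,   25.8]))]
top honey [(0.75, array([735.1, 169.2,  89.9])), (0.45, array([ 547.8, -226.8,   27.6]))]
```

View pics/scene0.png

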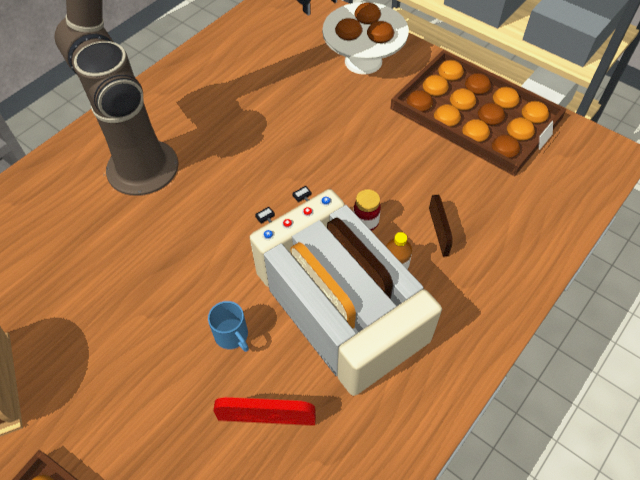

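View pics/top0.png

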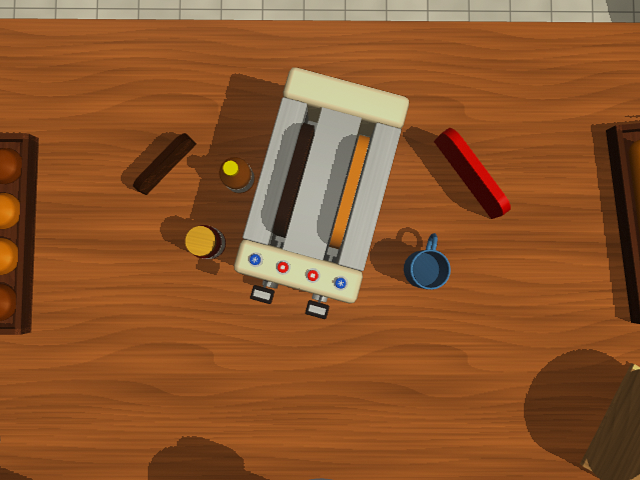

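The rye slice is in the left slot (robot's left, dark slice at top-view (295,180)). In that view the left lever is at (262,294), the left blue button at (255,259), the left red at (283,267), the right red at (313,275), the right blue at (340,283) and the right lever at (317,310). I'll fit the toaster pose to these.

```bash
cat >> h.py <<'E'
def fit(obs):
    A=np.array([o[0] for o in obs]);B=np.array([o[1] for o in obs]);a=A-A.mean(0);b=B-B.mean(0)
    th=np.arctan2((a[:,0]*b[:,1]-a[:,1]*b[:,0]).sum(),(a*b).sum()); R=np.array([[np.cos(th),-np.sin(th)],[np.sin(th),np.cos(th)]])
    t=B.mean(0)-R@A.mean(0); print("res",np.linalg.norm(A@R.T+t-B,axis=1)); return th,R,t
E
python3 - <<'E'
from h import *
np.set_printoptions(precision=2,suppress=True)
T={"top":[(255,259.5),(283,267),(313,275),(340.5,283),(262,294.5),(317,310)],"scene":[(326,200),(307.5,211),(287.5,222.5),(268,234.5),(302,193),(264.5,214)]}
M=[(-168,80),(-168,28),(-168,-28),(-168,-80),(-226,52),(-226,-52)]
for n in T:
    ob=[(m,ray(n,u,v,187 if m[0]==-168 else 176)[:2]) for m,(u,v) in zip(M,T[n])]
    th,R,t=fit(ob); print(n,th,t,"lever",R@[-226,52]+t,"defrost",R@[-168,80]+t)
s=robot.get_state();print(s["ee_pos"],s["tool_rot"],s["gripper_width"])
E
```

```text
res [0.19 0.31 0.67 0.39 0.19 0.57]
top -0.2634008336871287 [705.96   0.27] lever [501.29 109.32] defrost [564.58 121.25]
res [0.34 0.35 1.01 0.84 0.74 0.61]
scene -0.26088473654996597 [708.17  -0.59] lever [503.23 107.94] defrost [566.49 120.03]
[158.15 604.66 239.3 ] [[-0.97  0.25 -0.  ]
 [ 0.25  0.97  0.  ]
 [ 0.    0.   -1.  ]] 1.000577419089525
```

```bash
cat >> h.py <<'E'
def go(P):
    s=robot.get_state(); d=np.array(s["tool_rot"]).T@(np.array(P)-s["ee_pos"]); print("clock",s["clock"],"ee",s["ee_pos"],"tool mm",d,"units",d/150,"F",s["ft_force"],"w",s["gripper_width"])
LEV=np.array([502.3,108.6]); DEF=np.array([565.5,120.6]); TX=np.array([np.cos(-.262),np.sin(-.262)]); TY=np.array([-TX[1],TX[0]])
E
python3 - <<'E'
from h import *
go([*(LEV-3*TX),239])
E
```

```text
clock 1.0 ee [158.15136191 604.66320783 239.29794168] tool mm [-4.55475563e+02 -3.92813779e+02  2.84181459e-01] units [-3.03650375e+00 -2.61875853e+00  1.89454306e-03] F [0.1904152  0.14127466 1.32062082] w 1.000577419089525
```

Emit:
drive_tool:
  targets:
    - [-0.3,-0.26,0,0,0]
    - [-0.3,-0.26,0,0,0]
    - [-0.3,-0.26,0,0,0]
    - [-0.3,-0.26,0,0,0]
    - [-0.3,-0.26,0,0,0]

```text
clock: 1.62
ee_pos: [327.4, 357.6, 239.6]
tool_rot: [[-0.968, 0.253, 0.001], [0.253, 0.968, 0.001], [-0.001, 0.001, -1.0]]
ft_force: [0.3, 1.6, -0.5]
gripper_width: -0.003
grasp_force: 0.0
```

Emit:
drive_tool:
  targets:
    - [-0.3,-0.26,0,0,0]
    - [-0.3,-0.26,0,0,0]
    - [-0.3,-0.26,0,0,0]
    - [-0.2,-0.2,0,0,0]
    - [0,0,0,0,0]

```text
clock: 2.25
ee_pos: [450.4, 172.9, 239.6]
tool_rot: [[-0.966, 0.258, 0.001], [0.258, 0.966, -0.0], [-0.001, 0.0, -1.0]]
ft_force: [-1.0, -0.3, 0.2]
gripper_width: 0.001
grasp_force: 0.0
```

Run:
```python
from h import *
np.set_printoptions(precision=2,suppress=True)
go([*(LEV-3*TX),200]); print(np.array(robot.get_state()["tool_rot"]))
save("wrist","w1.png"); print([pix("wrist",[*(LEV),176]),pix("wrist",[*DEF,187])])
```

```text
clock 2.25 ee [450.37 172.9  239.58] tool mm [-63.71 -48.74  39.64] units [-0.42 -0.32  0.26] F [-1.03 -0.35  0.18] w 0.0008430779980585282
[[-0.97  0.26  0.  ]
 [ 0.26  0.97 -0.  ]
 [-0.    0.   -1.  ]]
[(np.float64(240.99898631785658), np.float64(349.05025722134144)), (np.float64(281.1748391764669), np.float64(425.20811293409076))]
```

View pics/w1.png

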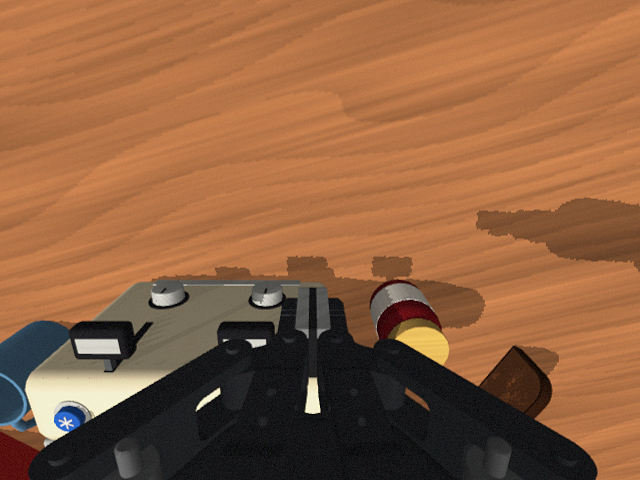

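The wrist view shows the left lever knob at about (245,340), close to the predicted (241,349), with the fingers shut and nothing in the way. I'll move above the lever next.

Emit:
drive_tool:
  targets:
    - [-0.21,-0.16,0,0,0]
    - [-0.21,-0.16,0,0,0]
    - [0,0,0.2,0,0]
    - [0,0,0,0,0]

```text
clock: 2.8
ee_pos: [495.1, 113.4, 206.9]
tool_rot: [[-0.968, 0.252, -0.006], [0.252, 0.968, -0.0], [0.006, -0.002, -1.0]]
ft_force: [0.2, -0.0, 0.1]
gripper_width: 0.004
grasp_force: 0.0
```

Run:
```python
from h import *
np.set_printoptions(precision=2,suppress=True)
go([*(LEV-3*TX),184])
im=save("scene","s2.png"); u,v=map(int,pix("scene",[*LEV,176])); c=im[v-80:v+60,u-100:u+100,::-1]; cv2.imwrite("pics/s2c.png",cv2.resize(c,None,fx=4,fy=4))
```

```text
clock 2.8 ee [495.12 113.45 206.93] tool mm [-5.31 -2.82 22.9 ] units [-0.04 -0.02  0.15] F [ 0.21 -0.01  0.12] w 0.003523128213444695
```

View pics/s2c.png

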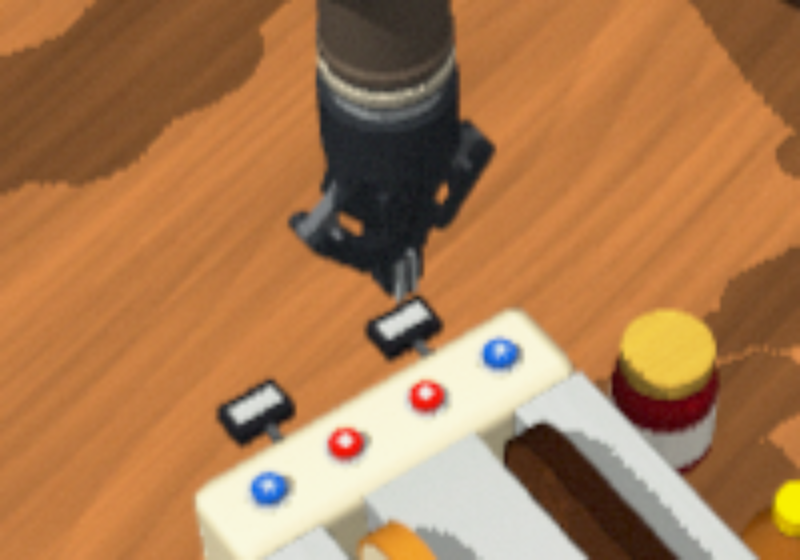

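The fingertips hang just above the left lever knob (crop (403,300) against knob (403,328)), and the lateral offset is about right.

Emit:
drive_tool:
  targets:
    - [-0.035,-0.02,0,0,0]
    - [0,0,0.13,0,0]
    - [0,0,0.1,0,0]
    - [0,0,0.1,0,0]
    - [0,0,0,0,0]

```text
clock: 3.48
ee_pos: [503.1, 109.0, 160.5]
tool_rot: [[-0.968, 0.253, 0.002], [0.253, 0.968, 0.001], [-0.002, 0.001, -1.0]]
ft_force: [-0.2, 1.1, 5.9]
gripper_width: 0.002
grasp_force: 2.7
```

Emit:
drive_tool:
  targets:
    - [0,0,0.08,0,0]
    - [0,0,0.05,0,0]
    - [0,0,0,0,0]

```text
clock: 3.85
ee_pos: [503.3, 109.0, 141.9]
tool_rot: [[-0.968, 0.253, 0.002], [0.253, 0.968, 0.001], [-0.002, 0.001, -1.0]]
ft_force: [-1.6, 0.5, 7.8]
gripper_width: 0.001
grasp_force: 3.6
```

Emit:
drive_tool:
  targets:
    - [0,0,0.015,0,0]
    - [0,0,0.015,0,0]
    - [0,0,0,0,0]

```text
clock: 4.22
ee_pos: [503.3, 109.0, 138.0]
tool_rot: [[-0.968, 0.253, 0.002], [0.253, 0.968, 0.001], [-0.002, 0.001, -1.0]]
ft_force: [-1.7, 1.3, 9.0]
gripper_width: -0.0
grasp_force: 4.2
```

Emit:
drive_tool:
  targets:
    - [0,0,0.01,0,0]
    - [0,0,0.01,0,0]
    - [0,0,0,0,0]

```text
clock: 4.6
ee_pos: [503.4, 109.1, 137.8]
tool_rot: [[-0.968, 0.253, 0.001], [0.253, 0.968, 0.001], [-0.001, 0.001, -1.0]]
ft_force: [-7.5, 0.2, 24.9]
gripper_width: 0.002
grasp_force: 12.1
```

Emit:
drive_tool:
  targets:
    - [0,0,-0.2,0,0]
    - [0,0,-0.3,0,0]
    - [0,0,-0.05,0,0]
    - [0,0,0,0,0]

```text
clock: 5.1
ee_pos: [502.1, 108.6, 215.7]
tool_rot: [[-0.968, 0.253, 0.001], [0.253, 0.968, 0.0], [-0.001, 0.0, -1.0]]
ft_force: [-0.5, -0.5, -0.9]
gripper_width: -0.0
grasp_force: 0.0
```

Run:
```python
from h import *
np.set_printoptions(precision=2,suppress=True)
go([*DEF,200])
im=save("scene","s3.png"); u,v=map(int,pix("scene",[*LEV,176])); c=im[v-50:v+100,u-80:u+120,::-1]; cv2.imwrite("pics/s3c.png",cv2.resize(c,None,fx=4,fy=4))
```

```text
clock 5.1 ee [502.15 108.6  215.68] tool mm [-58.24  27.62  15.73] units [-0.39  0.18  0.1 ] F [-0.5  -0.51 -0.92] w -4.376155997184608e-06
```

View pics/s3c.png

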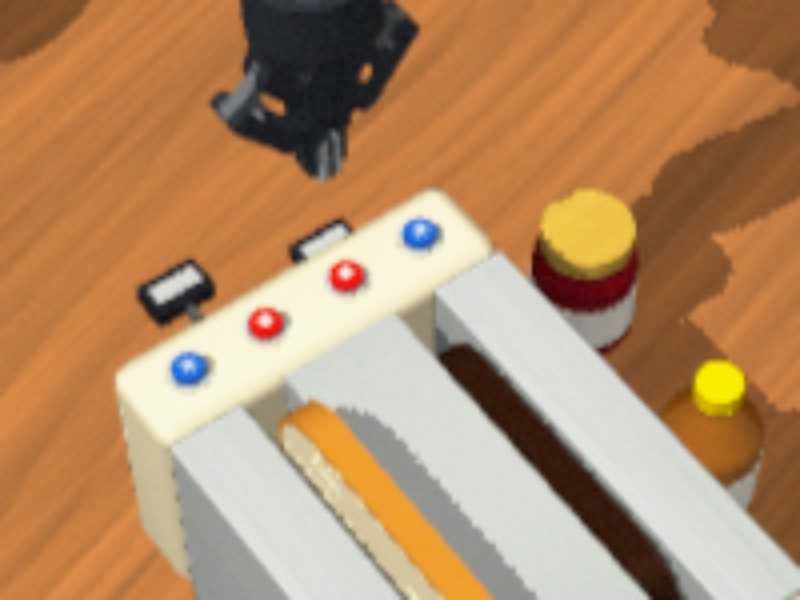

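The left lever is down and latched (crop (322,243)), and the rye is sunk in its slot. The white slice and right lever are still up. The left defrost button is at (421,234).

Emit:
drive_tool:
  targets:
    - [-0.2,0.09,0,0,0]
    - [-0.19,0.09,0,0,0]
    - [0,0,0,0,0]
    - [0,0,0,0,0]

```text
clock: 5.65
ee_pos: [563.6, 119.6, 213.1]
tool_rot: [[-0.967, 0.253, -0.005], [0.253, 0.967, -0.001], [0.004, -0.002, -1.0]]
ft_force: [0.1, -0.1, -0.4]
gripper_width: 0.003
grasp_force: 0.0
```

Run:
```python
from h import *
np.set_printoptions(precision=2,suppress=True)
go([*DEF,195])
im=save("scene","s4.png"); u,v=map(int,pix("scene",[*DEF,187])); c=im[v-60:v+50,u-80:u+70,::-1]; cv2.imwrite("pics/s4c.png",cv2.resize(c,None,fx=5,fy=5))
```

```text
clock 5.65 ee [563.64 119.58 213.15] tool mm [-1.63  1.49 18.14] units [-0.01  0.01  0.12] F [ 0.14 -0.12 -0.42] w 0.003012659880149654
```

View pics/s4c.png

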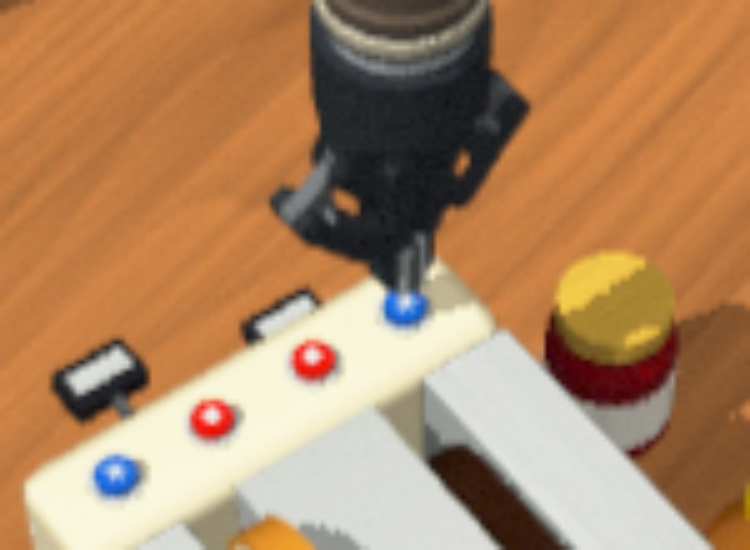

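The fingertips are right over the left blue button (crop (405,300)), so I'll press it.

Emit:
drive_tool:
  targets:
    - [0,0,0.06,0,0]
    - [0,0,0.05,0,0]
    - [0,0,0.02,0,0]
    - [0,0,0,0,0]

```text
clock: 6.2
ee_pos: [565.1, 119.8, 195.5]
tool_rot: [[-0.967, 0.253, -0.001], [0.253, 0.967, -0.0], [0.001, -0.0, -1.0]]
ft_force: [0.5, 0.1, 0.0]
gripper_width: -0.002
grasp_force: 0.0
```

Emit:
drive_tool:
  targets:
    - [0,0,0.015,0,0]
    - [0,0,0.015,0,0]
    - [0,0,0,0,0]

```text
clock: 6.58
ee_pos: [565.9, 119.9, 191.8]
tool_rot: [[-0.967, 0.253, 0.001], [0.253, 0.967, 0.0], [-0.001, 0.0, -1.0]]
ft_force: [-1.7, 0.1, 3.8]
gripper_width: 0.002
grasp_force: 1.9
```

Emit:
drive_tool:
  targets:
    - [0,0,0.015,0,0]
    - [0,0,0.01,0,0]
    - [0,0,0,0,0]
    - [0,0,0,0,0]

```text
clock: 7.08
ee_pos: [565.9, 119.9, 189.9]
tool_rot: [[-0.967, 0.253, 0.001], [0.253, 0.967, 0.0], [-0.001, 0.0, -1.0]]
ft_force: [-3.2, -0.2, 13.1]
gripper_width: -0.0
grasp_force: 6.4
```

Emit:
drive_tool:
  targets:
    - [0,0,-0.15,0,0]
    - [0,0,-0.3,0,0]
    - [0.3,0,0,0,0]
    - [0.3,0,0,0,0]
    - [0,0,0,0,0]

```text
clock: 7.7
ee_pos: [475.3, 143.0, 253.7]
tool_rot: [[-0.968, 0.251, -0.003], [0.251, 0.968, -0.0], [0.003, -0.001, -1.0]]
ft_force: [0.1, -0.2, 0.3]
gripper_width: 0.003
grasp_force: 0.0
```

Run:
```python
from h import *
save("scene","s5.png"); im=save("top","t5.png"); cv2.imwrite("pics/t5c.png",cv2.resize(im[50:330,130:530,::-1],None,fx=2,fy=2)); print(robot.get_state()["ft_force"])
```

```text
[ 0.28011708 -0.27824278  0.14175879]
```

View pics/s5.png

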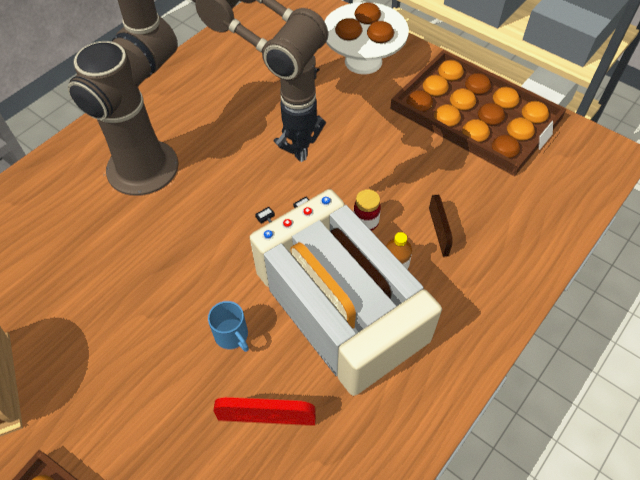

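The rye is down with its lever latched at (302,203), the white slice is up, the jar, mug and bottle haven't moved, and the robot is clear of everything.

```bash
python3 -c "
from cell import robot
print(robot.job_done())"
```

```text
the job is handed in; nothing more can be done
None
```

The rye slice is down with its left lever latched, the left defrost button was pressed fully in and let go, nothing else was touched, and the job is handed in.

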